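Pin the sliding leaf of the bottle rack and stand the bottle on it

ROBOT

A 6-joint arm with a two-finger parallel gripper is mounted at the origin on the work surface. World frame = base frame: x ahead of the robot, y to its left, z up, the work surface at z = 0. Lengths are in m, angles in rad, forces in N, time in s.
With the tool pointing down it reaches from about 0.3 to 0.75 m from the base axis. Payload 8.5 kg.
Tool frame: the origin (TCP) lies on the centre line of the jaws, within the pads' length; the fingertips stand 22 mm ahead of it and the grasp point (between the pads) lies 3 mm ahead of it; y points along the fingers, z is the direction in which the jaws open and shut, and the axes are right-handed (so a half turn about y gives the same grasp; the last joint's range is limited). The gripper opens to 85 mm and grips with 20 to 120 N. Pads are 22 mm wide; open, the fingers measure 114 mm over their backs; the gripper's body (76 mm by 85 mm) begins 54 mm behind the grasp point. The pads swing forward as they close: fully open they stand 13 mm farther back than shut.
Start: joints at [1.101, 0.381, 1.297, -0, 1.464, -0.215], TCP at [0.139, 0.532, 0.253] pointing down, gripper open.
Joint ranges: [-3.11, 3.11], [-0.89, 2.33], [0.22, 2.48], [-1.42, 4.56], [0.17, 2.85], [-2.88, 2.88]. Speed limits (rad/s): [2.39, 2.39, 3.14, 3.14, 3.14, 3.14].

INTERFACE

Orientations are given as a rotation vector (axis times angle).
In Python, from bench import * gives the robot as it stands.
- The arm moves only by the tool carry_out, never from a script. Its arguments are lists of equal length, an entry for each row: "claw": the finger opening in m, from 0 to 0.0854; "travel": the shift along the tool's x, y, z in m, a list of three; "angular": the turn, a rotation vector about the tool's x, y, z in rad, a list of three. In form: {"claw": [claw, ...], "travel": [[dx, dy, dz], ...], "angular": [[wx, wy, wz], ...]}. A call has 1 to 20 rows; each row is the pose to reach, as a shift and turn from the pose commanded when the call began, along the tool's axes at that moment; what a row does not reach only later rows make up. A row lasts 1/10 s, in which the tool goes at most 50 mm and 8.59 degrees, less where a joint would pass 70% of its speed; a pose out of reach is approached as far as the arm can. A call with a gripper value outside its range is refused whole. The fingers move at their own pace and stop on an object; the grip force is fixed at half the most. Time passes only in rows, so rows that repeat a pose let the fingers close. It gives the time, the measured TCP pose, the force and the opening at its end, in the units of the state.
- observe(): the state, without advancing time (a new reading comes with each control period).
- camera(name): name is "scene" or "top" or "wrist"; returns a dict with "img" (384x512x3 uint8, red, green, blue), "z_map" (384x512 float32, m along the optical axis (not along the pixel's ray), 0 where there is no reading), "vertical_fov" (degrees; the focal length in pixels is half the picture's height over the tangent of half this angle, whatever the lens; pixels are square), "cx", "cy" (the principal point, pixels), "distortion" ([k1, k2, p1, p2, k3] as OpenCV has them; the pictures are not rectified), "pose" (4x4, takes a point from camera to world coordinates); the wrist camera has in their place "mount" (4x4, takes a point from camera to tool coordinates, whose origin is the TCP and whose axes are the tool frame's). Camera axes: x right, y up, looking along -z (the intrinsics and any distortion apply to the point x, -y, -z); pixel columns grow to the right and rows downward; lengths in m; the calibration is good to about 2 mm. A picture is of the moment at which its call begins: read the wrist's pose just before it.
- job_done(): hands the job in, once; it reports no verdict.
Trained networks look in a picture, given as the dict that the camera call returned (one of the last four; its "shot" number tells which), for a name from the list of things; names that differ only in an ending like _2 or _b are one class to them, and where a whole thing is asked for, a point or a joint stands for the part that bears it (a point fixed in the world has none). Each returns a list of dicts, best first, with "score" (0 to 1); they miss things now and then, are a little off and sometimes report something else, mostly with a low value. They report only what shows in the picture. A call takes as long as a camera call. They do not tell look-alikes from the thing itself.
- look_for(picture, name): "bbox" ([centre column, centre row, width, height] in pixels, round what is visible of it).
- outline_of(picture, name): "pixels" (384x512 bool, what is visible of it) and "bbox" ([centre column, centre row, width, height] in pixels, round what is visible of it).
The state is a dict: "time_s": time; "joint_positions": joint angles; "joint_vel": joint speeds; "tau": joint torques, N m; "ee_pos": TCP position; "eef_rot": TCP orientation; "force": force on the tool from outside, world axes, zero at the start; "torque": the same for the moment, N m; "finger_gap": opening from 0.0 (shut) to 1.0 (fully open).
Only numpy, scipy, OpenCV 4.12 (cv2) and the standard library are available. Lean on these libraries where they do the work, as an engineer would, in place of code of your own. Each camera call takes 0.05 s, during which the arm holds its last target. There are 200 camera calls.

TASK

The sliding leaf of the steel bottle rack has crept out of line with the deck under it. Swing the blue lid of the storage tub right over so that it stays open, lift the tapered pin out, put its point down through the leaf's hole into the deck's hole while they are still out of line, and drive it fully home so that its taper pulls the two into line (do not push the leaf there first). Then stand the amber bottle upright on the leaf's round black pad, leave lid and pin as they are, let go of everything, and do not tip the bottle or disturb the two dipping bowls.

Things in the scene. Friction and masses are not known exactly. Their poses are not given: they have to be found in the camera images.
- tub: White storage tub fixed to the counter left or right (rack on the other side), 150 (own x) x 180 (y) x 135 mm high, 4 mm walls; origin: centre of its underside, z up; -x is its front, the lid hinges on its +x rim. Inside, a grey holder plate 70 x 70 mm, top 68 mm above the counter, on two walls 38 mm off to +-y; the pin hangs by its collar in its 31 mm hole, 5 mm to -x of the tub's middle.
- lid (a joint): Opening angle of the tub's blue lid, rad: 0 shut, 1.9 fully open at its stop (leaning back beyond the tub). The lid, 154 x 184 x 6 mm and 160 g, swings freely on the tub's +x rim about the tub's y axis and balances at 1.57: below it falls shut, beyond it falls open.
- lid_grip (a point): Centre of the lid's black roll grip: bar of 20 mm diameter, 34 mm long along the tub's y. A tab 20 mm wide, 6 mm thick joins it to the lid's front edge, 33 mm away; it stands clear in front of the tub, 187 mm from the hinge, 138 mm above the counter when shut. Pinched across its ends it turns between the fingers as the lid swings.
- lid_hinge (a point): Middle of the lid's hinge line, on the tub's +x rim, 135 mm above the counter; axes parallel to the tub's.
- pin: Loose tapered pin, 180 g, 116 mm long, z from point to handle. Origin: centre of its flat point (8 mm diameter). Steel, tapering to 24.5 mm diameter over the first 40 mm, straight from 40 to 60 mm; collar of 42 mm diameter from 60 to 66 mm; round orange handle of 30 mm diameter from 66 to 116 mm. Starts upright in the tub, point down, 8 mm above the counter.
- pin_collar (a point): Centre of the underside of the pin's collar, 60 mm above its point; rests on the leaf when the pin is fully home.
- rack: Steel bottle rack fixed to the counter: dark deck plate 150 (own x) x 240 (own y) x 8 mm, top 72 mm above the counter, on four legs at the corners, free space below. Origin on the counter under the middle of the deck, z up. The leaf slides along its y axis.
- leaf (a joint): Position of the leaf, m: 0 where its hole is in line with the deck's, positive to the rack's +y; stops at -0.012 and +0.012. It starts out of line on the + side by 6 to 10 mm and slides stiffly (about 2 N).
- deck_hole (a point): Centre of the 27 mm round hole in the fixed deck, at the deck's upper face, 72 mm above the counter, 60 mm to the rack's -y.
- leaf_hole (a point): Centre of the 27 mm round hole in the leaf (bright aluminium plate 126 x 220 x 8 mm lying on the deck), at the leaf's upper face, 80 mm above the counter; moves with the leaf.
- pad (a point): Centre of the round black pad (80 mm diameter, flush) on the leaf, 80 mm above the counter, 110 mm to +y of the leaf's hole; the place for the bottle.
- bottle: Loose amber glass bottle, 300 g nominal, body 56 mm diameter, 160 mm tall: straight to 99 mm, neck of 22 mm diameter from 124 to 144 mm, red cap of 26 mm diameter from 144 to 160 mm; can be lifted by neck and cap, origin at the centre of its underside, z up. Starts standing on the counter between tub and rack.
- bowl_a: White ceramic dipping bowl, loose, 90 mm across, 32 mm high, beyond the bottle; leave alone.
- bowl_b: Blue ceramic dipping bowl, loose, 90 mm across, 32 mm high, on the robot's side of the bottle; leave alone.
Not all that is in view belongs to the job. There is more than one size of the bottle; the one meant has the size given above.

How it is judged:
By the outcome, as a careful person would: the job done as asked, in the order asked, and still so for the second after the job is handed in, with the robot touching nothing.
It also fails if it takes over 72 s, if anything falls off the work surface, if the arm or the gripper's body presses on something with over 40 N, if the wrist force passes 120 N, or if a joint passes its speed limit or range.

## Working session

There is one attempt and no reset: what is moved stays moved. The work goes in short steps, Python scripts to look and compute and a tool call to move; the robot and the scene stay as the last step left them, time stands still between calls to the robot, and variables do not carry over. Pictures are saved under pics/ and viewed, on a budget of 10 in all, crops included, one or two more only if the job needs it, and the job is handed in when it is done.

Besides the shell and the picture viewer there is one more tool, called in YAML: its name, and indented under it one key for each argument. carry_out: Moves the arm, as the interface text tells. Its arguments: {"type":"object","properties":{"claw":{"type":"array"},"travel":{"type":"array"},"angular":{"type":"array"}},"required":["claw","travel","angular"]}

```bash
ls; mkdir -p pics; cat > h.py <<'E'
from bench import *
import numpy as np, cv2
from scipy.spatial.transform import Rotation as R
np.set_printoptions(precision=4,suppress=True)
def cam(name):
    s=observe(); c=camera(name)
    if name=="wrist":
        T=np.eye(4);T[:3,:3]=R.from_rotvec(s["eef_rot"]).as_matrix();T[:3,3]=s["ee_pos"]
        c["pose"]=T@np.array(c["mount"])
    return c
def K(c):
    f=192/np.tan(np.radians(c["vertical_fov"])/2)
    return np.array([[f,0,c["cx"]],[0,f,c["cy"]],[0,0,1]])
def rays(c,uv):
    p=cv2.undistortPoints(np.array(uv,float).reshape(-1,1,2),K(c),np.array(c["distortion"],float)).reshape(-1,2)
    return np.c_[p[:,0],-p[:,1],-np.ones(len(p))]
def pts(c,uv,z=None):
    "uv -> world by depth map, or by plane of world height z"
    r=rays(c,uv);P=np.array(c["pose"])
    if z is None:
        u=np.round(np.array(uv)).astype(int).reshape(-1,2)
        d=c["z_map"][u[:,1],u[:,0]][:,None]
        return (r*d)@P[:3,:3].T+P[:3,3]
    w=r@P[:3,:3].T
    return P[:3,3]+w*((z-P[2,3])/w[:,2])[:,None]
def cloud(c,mask=None):
    m=c["z_map"]>0
    if mask is not None:m&=mask
    v,u=np.nonzero(m);uv=np.c_[u,v]
    return uv,pts(c,uv)
def proj(c,X):
    P=np.linalg.inv(np.array(c["pose"]));X=np.atleast_2d(X)@P[:3,:3].T+P[:3,3]
    X=X*[1,-1,-1]
    return cv2.projectPoints(X,np.zeros(3),np.zeros(3),K(c),np.array(c["distortion"],float))[0].reshape(-1,2)
def save(c,n): cv2.imwrite("pics/"+n,c["img"][:,:,::-1])
def st():
    s=observe();print(s["time_s"],np.array(s["ee_pos"]),R.from_rotvec(s["eef_rot"]).as_matrix().tolist(),s["force"],s["finger_gap"],np.array(s["joint_positions"]));return s
E
python3 - <<'E'
from h import *
st()
a=cam("scene");b=cam("top")
cv2.imwrite("pics/s.png",a["img"][:,:,::-1]);cv2.imwrite("pics/t.png",b["img"][:,:,::-1])
for c,n in((b,"top"),(a,"scene")):
  for k in["tub","lid","lid_grip","rack","leaf","pad","leaf_hole","bottle","bowl_a"]:
    try:
      for d in outline_of(c,k)[:3]:
        uv,p=cloud(c,d["pixels"]);print(n,k,round(d["score"],2),np.round(d["bbox"]),np.median(p,0),p.min(0),p.max(0))
    except Exception as e: print(k,e)
E
```

```text
pics
0.0 [0.1385 0.532  0.2527] [[0.9677261193482523, -0.0006316415765054706, 0.2520034899760144], [-0.25200412538727296, -0.001312229873954851, 0.967725270332729], [-0.00028056900748973934, -0.9999989395402762, -0.001429055406660662]] [-0.235   0.0672 -0.4853] 1.00340369932627 [ 1.1007  0.3812  1.2982 -0.      1.4636 -0.2153]
top tub 0.75 [176. 211.  77.  76.] [0.5059 0.2052 0.1414] [ 0.3866  0.1091 -0.0051] [0.5968 0.334  0.1554]
top lid 0.84 [174. 213.  78.  79.] [0.5061 0.2068 0.1414] [ 0.3832  0.1091 -0.0074] [0.5968 0.3401 0.1554]
top lid 0.27 [253. 150.  28.  33.] [0.6937 0.0013 0.0168] [ 0.6484 -0.0419 -0.0036] [0.7404 0.047  0.0389]
top lid_grip 0.7 [173. 212.  73.  77.] [0.507  0.2068 0.1415] [ 0.3907  0.1115 -0.0045] [0.6198 0.3104 0.1554]
top rack 0.82 [340. 199.  97.  74.] [ 0.547  -0.2475  0.0806] [ 0.4441 -0.3849 -0.0044] [ 0.6471 -0.1144  0.0901]
top rack 0.5 [174. 210.  75.  77.] [0.5056 0.2073 0.1414] [ 0.3866  0.1118 -0.0074] [0.6155 0.3391 0.1554]
top leaf 0.91 [340. 196.  86.  64.] [ 0.5497 -0.242   0.0811] [ 0.4625 -0.3673  0.0041] [ 0.6351 -0.1247  0.0897]
top 
[... 1238 characters left out ...]
851]
scene pad 0.88 [189. 303. 135. 114.] [ 0.5546 -0.2479  0.0798] [ 0.4619 -0.3622 -0.0033] [ 0.6402 -0.121   0.0851]
scene leaf_hole 0.84 [191. 304. 132. 111.] [ 0.5547 -0.2477  0.0798] [ 0.4619 -0.3637  0.0678] [ 0.6402 -0.122   0.0851]
scene bottle 0.56 [255. 215.  27.  58.] [ 0.5469 -0.0199  0.0901] [ 0.4774 -0.0355 -0.0025] [0.566  0.1098 0.163 ]
scene bottle 0.56 [170. 222.  17.  44.] [ 0.391  -0.1174  0.0606] [ 0.2942 -0.1311 -0.0042] [ 0.4036 -0.0343  0.1133]
scene bowl_a 0.82 [318. 260.  41.  36.] [0.6899 0.0137 0.017 ] [ 0.6494 -0.0397 -0.0018] [0.736  0.0705 0.0365]
scene bowl_a 0.55 [204. 207.  39.  33.] [ 0.3942 -0.0019  0.0168] [ 0.3589 -0.055  -0.    ] [0.4464 0.0328 0.0356]
```

```bash
python3 - <<'E'
import cv2,numpy as np
a=cv2.imread("pics/s.png")[60:,60:460];b=cv2.imread("pics/t.png")[110:310,110:430]
cv2.imwrite("pics/m.png",np.vstack([cv2.resize(a,(420,340)),cv2.resize(b,(420,260))]))
b=cv2.imread("pics/t.png")[120:300,120:420];cv2.imwrite("pics/t2.png",cv2.resize(b,None,fx=2.6,fy=2.6,interpolation=2))
E
```

```text
(no output)
```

View pics/s.png

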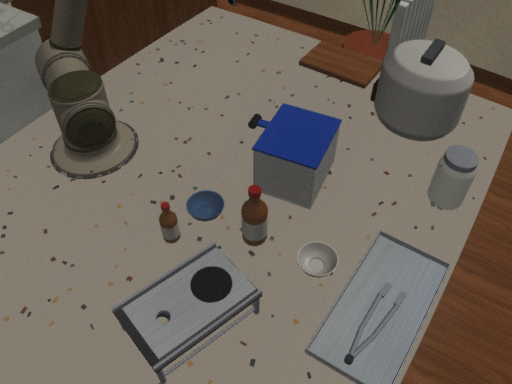

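View pics/t2.png

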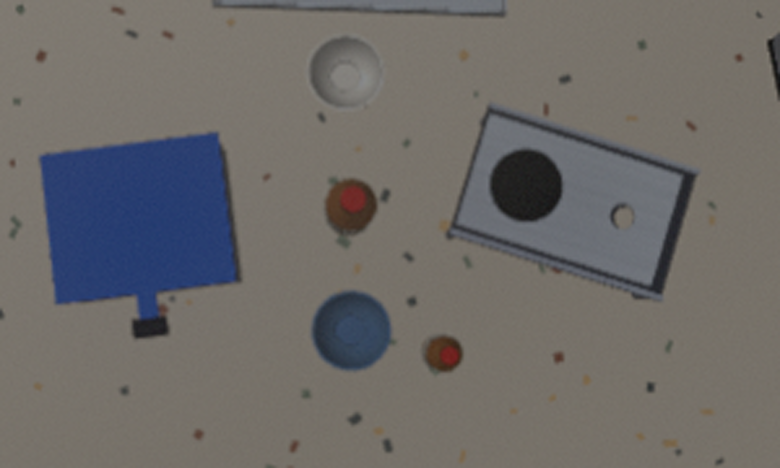

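The scene view shows the blue-lidded tub at (295,150) with its grip towards the robot. The large bottle is at (255,215), the small decoy at (170,222), and the rack at (188,313). In the top view, the rack's round hole is right of the pad, so rack +y points roughly to world +y. Next I'll fit the poses.

```bash
cat > fit.py <<'E'
from h import *
def rect(p):
    (c,s,a)=cv2.minAreaRect((p[:,:2]*1000).astype(np.float32)); return np.array(c)/1000,s,a
def blobs(m,amin=30):
    n,l,s,c=cv2.connectedComponentsWithStats(m.astype(np.uint8))
    return [(l==i,s[i,4],c[i]) for i in range(1,n) if s[i,4]>=amin]
E
python3 - <<'E'
from fit import *
for n in("top","scene"):
    c=cam(n);im=c["img"].astype(int);r,g,b=im[...,0],im[...,1],im[...,2]
    uv,p=cloud(c);X=np.zeros(im.shape);X[uv[:,1],uv[:,0]]=p
    def reg(x0,x1,y0,y1,z0,z1):
        return (X[...,0]>x0)&(X[...,0]<x1)&(X[...,1]>y0)&(X[...,1]<y1)&(X[...,2]>z0)&(X[...,2]<z1)
    m=(b>1.6*r)&(b>60)&reg(.3,.7,.05,.4,.12,.17)
    u=np.argwhere(m)[:,::-1]; q=pts(c,u,.141); print(n,"lid",rect(q))
    m=(im.max(2)<60)&reg(.3,.5,.1,.35,.12,.17)
    u=np.argwhere(m)[:,::-1]
    if len(u): q=pts(c,u,.143);print(" grip",len(u),np.median(X[m],0),rect(q))
    m=reg(.4,.7,-.42,-.08,.077,.09); mm=[x for x in blobs(m)]; mm=max(mm,key=lambda x:x[1])[0]
    # leaf bright parts
    L=reg(.4,.7,-.42,-.08,.06,.09)&(im.min(2)>75)
    L=max(blobs(L),key=lambda x:x[1])[0]
    q=pts(c,np.argwhere(L)[:,::-1],.08);print(" leaf",rect(q),"deckish",rect(pts(c,np.argwhere(mm)[:,::-1],.08)))
    fill=cv2.drawContours(np.zeros(L.shape,np.uint8),cv2.findContours(L.astype(np.uint8),0,2)[0],-1,1,-1).astype(bool)&~L
    for bm,a,ce in blobs(fill,15): 
        q=pts(c,np.argwhere(bm)[:,::-1],.08);print("  hole/pad",a,q.mean(0),rect(q)[1])
    m=(r>1.8*g)&(r>70)&reg(.3,.7,-.2,.1,.05,.2)
    for bm,a,ce in blobs(m,5): print("  red",a,ce,X[bm].mean(0),X[bm].max(0))
    for bx in (0,):
        m=reg(.48,.62,-.1,.05,.02,.17); print(" bottle",rect(X[m]),X[m][:,2].max())
E
```

```text
top lid (array([0.497 , 0.2085]), (178.7765655517578, 182.20223999023438), 9.289313316345215)
 grip 85 [0.3993 0.1925 0.1469] (array([0.3998, 0.193 ]), (16.826807022094727, 32.60342025756836), 8.909063339233398)
 leaf (array([ 0.5501, -0.2427]), (226.5575714111328, 127.66979217529297), 74.01988220214844) deckish (array([ 0.5474, -0.2514]), (242.5712127685547, 149.26699829101562), 74.04959106445312)
  hole/pad 612 [ 0.5631 -0.1966  0.08  ] (76.44596099853516, 76.41265869140625)
  hole/pad 61 [ 0.533  -0.3016  0.08  ] (22.695066452026367, 22.774045944213867)
  red 83 [255.4578 196.2892] [ 0.5347 -0.0079  0.156 ] [0.5458 0.0041 0.166 ]
  red 48 [292.5    256.2917] [ 0.3794 -0.1147  0.1055] [ 0.3886 -0.1041  0.119 ]
 bottle (array([ 0.5354, -0.006 ]), (55.11541748046875, 54.78593444824219), 1.8733611106872559) 0.16598550623132247
scene lid (array([0.5012, 0.2095]), (180.35220336914062, 188.21328735351562), 9.213431358337402)
 grip 109 [0.4062 0.1875 0.1446] (array([0.4339, 0.1575]), (29.604747772216797, 140.1315155029297), 39.25019073486328)
 leaf (array([ 0.5539, -0.2488]), (241.462646484375, 138.9136505126953), 73.86344909667969) deckish (array([ 0.5433, -0.2468]), (238.5622100830078, 142.93641662597656), 73.75117492675781)
  hole/pad 1176 [ 0.565  -0.1938  0.08  ] (76.74092102050781, 77.4087905883789)
  hole/pad 143 [ 0.5352 -0.2991  0.08  ] (21.96879005432129, 25.002849578857422)
  red 95 [254.3684 189.2421] [ 0.5376 -0.005   0.1594] [0.5491 0.0079 0.1619]
  red 47 [164.7021 205.0426] [ 0.3822 -0.1107  0.1113] [ 0.391  -0.1007  0.1163]
 bottle (array([ 0.5423, -0.0123]), (56.4995231628418, 43.22468948364258), 38.46883773803711) 0.16193889341835443
```

```bash
cat >> h.py <<'E'
def plan(p,yawdeg=None,base=None):
    "tool-frame shift/turn to TCP p with jaw axis z at world heading yawdeg, tool straight down"
    s=observe();M=R.from_rotvec(s["eef_rot"]).as_matrix();o=np.array(s["ee_pos"])
    t=M.T@(np.array(p)-o);a=np.zeros(3)
    if yawdeg is not None:
        h=np.radians(yawdeg);z=np.array([np.cos(h),np.sin(h),0]);y=np.array([0,0,-1.]);N=np.c_[np.cross(y,z),y,z]
        a=R.from_matrix(M.T@N).as_rotvec()
    print("travel",np.round(t,4),"ang",np.round(a,4),"t",s["time_s"],"at",o,"F",np.array(s["force"]),"gap",s["finger_gap"]);return t,a
E
python3 - <<'E'
from h import *
plan([.38,.19,.27],98)
print(np.array(camera("wrist")["mount"]))
E
```

```text
travel [ 0.3198 -0.0167 -0.2703] ang [ 0.     -0.3944  0.    ] t 1.1 at [0.1386 0.5322 0.2533] F [ 0.211  -0.1008  0.8743] gap 0.9993444491921476
[[ 0.     -0.9481 -0.318  -0.0817]
 [-0.0001  0.318  -0.9481 -0.1197]
 [ 1.      0.     -0.0001 -0.0002]
 [ 0.      0.      0.      1.    ]]
```

carry_out:
  claw: [0.085,0.085,0.085,0.085,0.085,0.085,0.085,0.085,0.085,0.085,0.085,0.085,0.085]
  travel:
    - [0.03,0,-0.025]
    - [0.06,0,-0.05]
    - [0.1,-0.005,-0.085]
    - [0.14,-0.008,-0.12]
    - [0.18,-0.01,-0.15]
    - [0.22,-0.012,-0.185]
    - [0.26,-0.014,-0.22]
    - [0.29,-0.017,-0.245]
    - [0.32,-0.017,-0.27]
    - [0.32,-0.017,-0.27]
    - [0.32,-0.017,-0.27]
    - [0.32,-0.017,-0.27]
    - [0.32,-0.017,-0.27]
  angular:
    - [0,-0.04,0]
    - [0,-0.08,0]
    - [0,-0.13,0]
    - [0,-0.18,0]
    - [0,-0.23,0]
    - [0,-0.28,0]
    - [0,-0.33,0]
    - [0,-0.394,0]
    - [0,-0.394,0]
    - [0,-0.394,0]
    - [0,-0.394,0]
    - [0,-0.394,0]
    - [0,-0.394,0]

```text
time_s: 2.45
ee_pos: [0.3795, 0.1912, 0.2704]
eef_rot: [-1.568, -0.111, 0.111]
force: [0.4, 0.8, -0.2]
finger_gap: 0.994
```

```bash
python3 - <<'E'
from fit import *
c=cam("wrist");save(c,"w1.png");im=c["img"].astype(int);r,g,b=im[...,0],im[...,1],im[...,2]
uv,p=cloud(c);X=np.zeros(im.shape);X[uv[:,1],uv[:,0]]=p
m=(b>1.6*r)&(b>50)&(abs(X[...,2]-.141)<.015)
bs=max(blobs(m),key=lambda x:x[1])[0]
opened=cv2.morphologyEx(bs.astype(np.uint8),cv2.MORPH_OPEN,np.ones((61,61)))>0
q=pts(c,np.argwhere(opened)[:,::-1],.141);print("lid",rect(q),q.min(0),q.max(0),X[opened].mean(0))
m=(im.max(2)<60)&(X[...,2]>.12)&(X[...,2]<.17)&(X[...,0]>.35)
for bm,a,ce in blobs(m,100): q=pts(c,np.argwhere(bm)[:,::-1],.143);print(a,ce,rect(q),np.median(X[bm],0),X[bm].max(0))
plan([.4,.193,.135],98)
E
```

```text
Traceback (most recent call last):
  File "h.py", line 19, in pts
    r=rays(c,uv);P=np.array(c["pose"])
  File "h.py", line 15, in rays
    p=cv2.undistortPoints(np.array(uv,float).reshape(-1,1,2),K(c),np.array(c["distortion"],float)).reshape(-1,2)
      ~~~~~~~~~~~~~~~~~~~^^^^^^^^^^^^^^^^^^^^^^^^^^^^^^^^^^^^^^^^^^^^^^^^^^^^^^^^^^^^^^^^^^^^^^^^^
cv2.error: OpenCV(4.12.0) /io/opencv/modules/calib3d/src/undistort.dispatch.cpp:347: error: (-215:Assertion failed) CV_IS_MAT(_src) && CV_IS_MAT(_dst) && (_src->rows == 1 || _src->cols == 1) && (_dst->rows == 1 || _dst->cols == 1) && _src->cols + _src->rows - 1 == _dst->rows + _dst->cols - 1 && (CV_MAT_TYPE(_src->type) == CV_32FC2 || CV_MAT_TYPE(_src->type) == CV_64FC2) && (CV_MAT_TYPE(_dst->type) == CV_32FC2 || CV_MAT_TYPE(_dst->type) == CV_64FC2) in function 'cvUndistortPointsInternal'
```

View pics/w1.png

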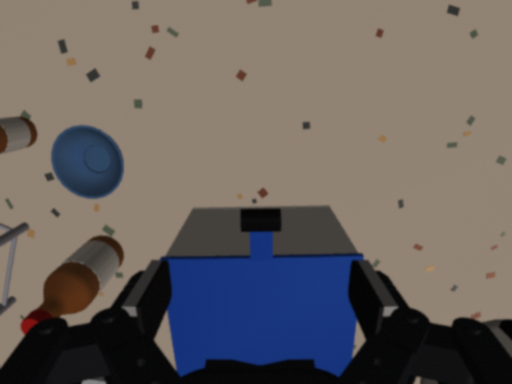

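The grip bar is at (261,219) and the lid's front edge runs along row 256, almost parallel to the jaws. The bar is clear to grasp.

```bash
python3 - <<'E'
from fit import *
c=cam("wrist")
e=pts(c,[[170,257],[360,254]],.141);d=e[0]-e[1];print("front edge",e,"len",np.linalg.norm(d),np.degrees(np.arctan2(d[1],d[0])))
im=c["img"];m=np.zeros(im.shape[:2],bool);m[200:240,235:290]=im[200:240,235:290].max(2)<45
u=np.argwhere(m)[:,::-1];print(len(u),u.min(0),u.max(0))
q=pts(c,u);print(np.median(q,0),q.min(0),q.max(0))
print(pts(c,[[241,215],[281,215],[261,208],[261,231],[261,219]],.143),rect(pts(c,u,.143)))
plan([.4,.193,.135],98)
E
```

```text
front edge [[0.446  0.1199 0.141 ]
 [0.4193 0.287  0.141 ]] len 0.1692261353658883 -80.92327676932533
910 [240 209] [281 231]
[0.397  0.1941 0.1455] [0.2987 0.1752 0.0217] [0.4411 0.2238 0.39  ]
[[0.3963 0.1777 0.143 ]
 [0.3916 0.2109 0.143 ]
 [0.3878 0.1934 0.143 ]
 [0.4085 0.1964 0.143 ]
 [0.3975 0.1948 0.143 ]] (array([0.3986, 0.1946]), (19.980539321899414, 34.727474212646484), 8.091023445129395)
travel [ 0.0204  0.1354 -0.001 ] ang [-0.0001  0.0015  0.0001] t 2.55 at [0.3797 0.1911 0.2704] F [-1.3637 -0.2431  0.0285] gap 0.9899227315245279
```

carry_out:
  claw: [0.07,0.07,0.07,0.07,0.07,0.03,0.03,0.03,0.03,0.03,0.03,0.03]
  travel:
    - [0.01,0.03,0.001]
    - [0.019,0.07,0.001]
    - [0.019,0.11,0.001]
    - [0.019,0.131,0.001]
    - [0.019,0.131,0.001]
    - [0.019,0.131,0.001]
    - [0.019,0.131,0.001]
    - [0.019,0.131,0.001]
    - [0.019,0.131,0.001]
    - [0.019,0.131,0.001]
    - [0.019,0.131,0.001]
    - [0.019,0.131,0.001]
  angular:
    - [0,-0.012,0]
    - [0,-0.012,0]
    - [0,-0.012,0]
    - [0,-0.012,0]
    - [0,-0.012,0]
    - [0,-0.012,0]
    - [0,-0.012,0]
    - [0,-0.012,0]
    - [0,-0.012,0]
    - [0,-0.012,0]
    - [0,-0.012,0]
    - [0,-0.012,0]

```text
time_s: 3.75
ee_pos: [0.3994, 0.1947, 0.1409]
eef_rot: [-1.566, -0.121, 0.116]
force: [-1.2, 4.4, 6.0]
finger_gap: 0.381
```

carry_out:
  claw: [0.03,0.03,0.03,0.03,0.03,0.03,0.03,0.03,0.03,0.03,0.03,0.03,0.03,0.03,0.03,0.03,0.03]
  travel:
    - [0.002,-0.022,0]
    - [0.006,-0.044,0]
    - [0.013,-0.066,0]
    - [0.0225,-0.086,0]
    - [0.034,-0.105,0]
    - [0.048,-0.1225,0]
    - [0.064,-0.138,0]
    - [0.082,-0.152,0]
    - [0.1015,-0.163,0]
    - [0.122,-0.172,0]
    - [0.1435,-0.179,0]
    - [0.1655,-0.183,0]
    - [0.188,-0.184,0]
    - [0.21,-0.1825,0]
    - [0.229,-0.179,0]
    - [0.229,-0.179,0]
    - [0.229,-0.179,0]
  angular:
    - [0,0,0]
    - [0,0,0]
    - [0,0,0]
    - [0,0,0]
    - [0,0,0]
    - [0,0,0]
    - [0,0,0]
    - [0,0,0]
    - [0,0,0]
    - [0,0,0]
    - [0,0,0]
    - [0,0,0]
    - [0,0,0]
    - [0,0,0]
    - [0,0,0]
    - [0,0,0]
    - [0,0,0]

```text
time_s: 5.45
ee_pos: [0.6248, 0.231, 0.3208]
eef_rot: [-1.563, -0.124, 0.119]
force: [-1.7, 9.9, 6.9]
finger_gap: 0.386
```

```bash
python3 - <<'E'
from fit import *
c=cam("scene");save(c,"s2.png")
E
```

```text
(no output)
```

View pics/s2.png

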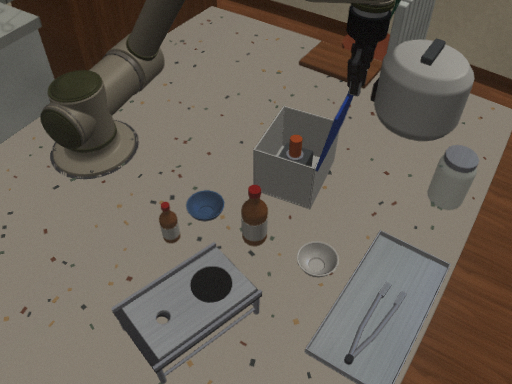

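carry_out:
  claw: [0.085,0.085,0.085,0.085,0.085,0.085,0.085,0.085,0.085,0.085,0.085,0.085,0.085,0.085,0.085]
  travel:
    - [0,0,0]
    - [0,0,0]
    - [0,0,0]
    - [0,0,0]
    - [0,-0.02,0]
    - [0,-0.045,0]
    - [-0.02,-0.05,0]
    - [-0.06,-0.05,0]
    - [-0.1,-0.05,0]
    - [-0.14,-0.03,0]
    - [-0.15,0.01,0]
    - [-0.15,0.05,0]
    - [-0.15,0.05,0]
    - [-0.15,0.05,0]
    - [-0.15,0.05,0]
  angular:
    - [0,0,0]
    - [0,0,0]
    - [0,0,0]
    - [0,0,0]
    - [0,0,0]
    - [0,0,0]
    - [0,0,0]
    - [0,0,0]
    - [0,0,0]
    - [0,0,0]
    - [0,0,0]
    - [0,0,0]
    - [0,0,0]
    - [0,0,0]
    - [0,0,0]

```text
time_s: 7.0
ee_pos: [0.4782, 0.2059, 0.2705]
eef_rot: [-1.567, -0.121, 0.116]
force: [0.3, -0.7, 0.1]
finger_gap: 0.994
```

```bash
python3 - <<'E'
from fit import *
for n in("top","scene","wrist"):
    c=cam(n);im=c["img"].astype(int);r,g,b=im[...,0],im[...,1],im[...,2]
    uv,p=cloud(c);X=np.zeros(im.shape);X[uv[:,1],uv[:,0]]=p
    m=(r>1.5*g)&(r>90)&(X[...,0]>.4)&(X[...,1]>.1)&(X[...,1]<.3)&(X[...,2]>.05)
    for bm,a,ce in blobs(m,15):
        t=bm&(X[...,2]>.118);q=pts(c,np.argwhere(t)[:,::-1],.124) if t.any() else X[bm];print(n,a,ce,X[bm].max(0),"top",t.sum(),rect(q))
    if n=="scene":
        m=(b>1.6*r)&(b>50)&(X[...,0]>.5)&(X[...,1]>.1);print("lid pts",X[m].max(0),X[m].min(0))
    save(c,n+"3.png")
plan([.5043,.2101,.11],98.5)
E
```

```text
scene 80 [295.7375 138.3125] [0.5227 0.2958 0.1284] top 79 (array([0.5093, 0.211 ]), (26.441387176513672, 24.926483154296875), 34.221214294433594)
lid pts [0.6539 0.4962 0.321 ] [ 0.5365  0.1332 -0.0017]
wrist 753 [260.8008 220.8008] [0.5408 0.2326 0.1248] top 743 (array([0.506 , 0.2109]), (27.451000213623047, 28.212358474731445), 8.654837608337402)
travel [0.0265 0.1598 0.0002] ang [-0.0001  0.0027  0.0026] t 7.15 at [0.4777 0.2059 0.2697] F [-0.0371 -0.3609  0.0601] gap 0.995906259333985
```

View pics/wrist3.png

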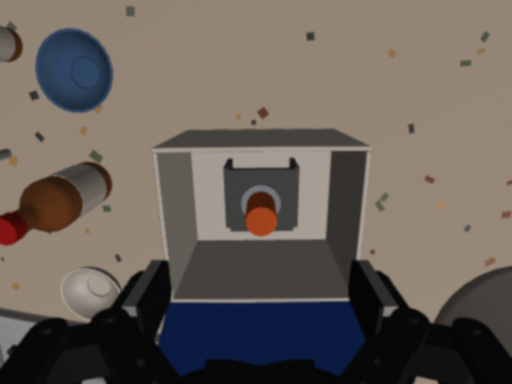

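carry_out:
  claw: [0.085,0.085,0.07,0.065,0.06,0.06,0.02,0.02,0.02,0.02,0.02,0.02,0.02,0.02]
  travel:
    - [0.015,0.01,0.001]
    - [0.028,0.04,0.001]
    - [0.028,0.08,0.001]
    - [0.028,0.12,0.001]
    - [0.028,0.15,0.001]
    - [0.028,0.166,0.001]
    - [0.028,0.166,0.001]
    - [0.028,0.166,0.001]
    - [0.028,0.166,0.001]
    - [0.028,0.166,0.001]
    - [0.028,0.166,0.001]
    - [0.028,0.166,0.001]
    - [0.028,0.166,0.001]
    - [0.028,0.166,0.001]
  angular:
    - [0,0,0]
    - [0,0,0]
    - [0,0,0]
    - [0,0,0]
    - [0,0,0]
    - [0,0,0]
    - [0,0,0]
    - [0,0,0]
    - [0,0,0]
    - [0,0,0]
    - [0,0,0]
    - [0,0,0]
    - [0,0,0]
    - [0,0,0]

```text
time_s: 8.55
ee_pos: [0.5052, 0.2112, 0.1036]
eef_rot: [-1.567, -0.121, 0.117]
force: [0.1, 1.2, 7.1]
finger_gap: 0.338
```

carry_out:
  claw: [0.02,0.02,0.02,0.02,0.02,0.02,0.02,0.02,0.02,0.02,0.02,0.02,0.02,0.02,0.02,0.02,0.02,0.02,0.02,0.02]
  travel:
    - [0,-0.02,0]
    - [0,-0.05,0]
    - [0,-0.09,0]
    - [0,-0.13,0]
    - [0,-0.17,0]
    - [0,-0.2,0]
    - [0,-0.205,-0.02]
    - [-0.005,-0.205,-0.06]
    - [-0.01,-0.205,-0.105]
    - [-0.015,-0.205,-0.15]
    - [-0.02,-0.205,-0.195]
    - [-0.024,-0.205,-0.24]
    - [-0.028,-0.205,-0.285]
    - [-0.032,-0.205,-0.33]
    - [-0.036,-0.205,-0.375]
    - [-0.04,-0.205,-0.42]
    - [-0.044,-0.205,-0.465]
    - [-0.049,-0.205,-0.5]
    - [-0.049,-0.205,-0.514]
    - [-0.049,-0.205,-0.514]
  angular:
    - [0,0,0]
    - [0,0,0]
    - [0,0,0]
    - [0,0,0]
    - [0,0,0]
    - [0,0,0]
    - [0,0.03,0]
    - [0,0.06,0]
    - [0,0.1,0]
    - [0,0.14,0]
    - [0,0.18,0]
    - [0,0.22,0]
    - [0,0.26,0]
    - [0,0.3,0]
    - [0,0.34,0]
    - [0,0.37,0]
    - [0,0.4,0]
    - [0,0.43,0]
    - [0,0.43,0]
    - [0,0.43,0]

```text
time_s: 10.55
ee_pos: [0.5333, -0.3058, 0.3065]
eef_rot: [-1.559, 0.221, -0.219]
force: [-0.1, 1.1, -2.0]
finger_gap: 0.333
```

```bash
python3 - <<'E'
from fit import *
c=cam("wrist");save(c,"w4.png")
for k in("deck_hole","leaf_hole","leaf","pin","rack"):
    for d in look_for(c,k)[:2]:print(k,d)
st()
print(proj(c,[[.533,-.3016,.08],[.531,-.309,.072]]))
E
```

```text
deck_hole {'bbox': [314.7, 165.2, 223.4, 136.2], 'score': 0.7}
leaf_hole {'bbox': [319.6, 165.2, 198.6, 112.5], 'score': 0.77}
leaf {'bbox': [320.9, 165.3, 201.4, 116.3], 'score': 0.71}
pin {'bbox': [261.4, 281.1, 77.7, 137.9], 'score': 0.75}
rack {'bbox': [313.7, 167.4, 225.0, 133.3], 'score': 0.96}
10.85 [ 0.5337 -0.3032  0.3078] [[0.9618453871955605, 0.0003999241264572573, 0.2735932952236143], [-0.27359322965487376, -0.0002114366877924434, 0.9618454657488087], [0.00044251286782073795, -0.999999897677605, -9.395286946267678e-05]] [ 0.3731 -1.13   -3.2033] 0.3416482103368134 [-0.7092  0.4689  0.9976  0.0001  1.6746 -2.0029]
[[263.0447 169.4621]
 [256.2551 167.9888]]
```

View pics/w4.png

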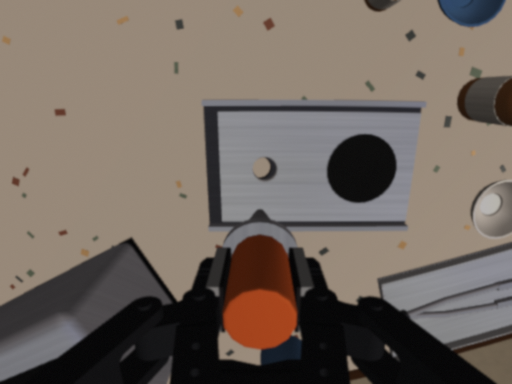

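The pin hangs straight at (260,213). The leaf hole is at (264,167) with a dark deck crescent on its left, and the pad is at (362,168). Next I'll measure these.

```bash
python3 - <<'E'
from fit import *
c=cam("wrist");im=c["img"];g=im.max(2).astype(int)
crop=im[148:188,240:290];cv2.imwrite("pics/w4c.png",cv2.resize(crop,None,fx=12,fy=12,interpolation=cv2.INTER_CUBIC)[:,:,::-1])
m=np.zeros(g.shape,bool);m[120:215,315:405]=g[120:215,315:405]<60
b=max(blobs(m),key=lambda x:x[1])[0];q=pts(c,np.argwhere(b)[:,::-1],.08);print("pad",q.mean(0),rect(q))
uv,p=cloud(c);X=np.zeros(im.shape);X[uv[:,1],uv[:,0]]=p
m=np.zeros(g.shape,bool);m[95:235,195:430]=(X[95:235,195:430,2]>.05)&(X[95:235,195:430,2]<.11)
m[212:,225:300]=0
b=max(blobs(m),key=lambda x:x[1])[0];q=pts(c,np.argwhere(b)[:,::-1],.072);print("deck",rect(q))
print(np.median(X[160:175,280:300].reshape(-1,3),0))
np.savez("w4.npz",img=im,**{k:np.array(c[k]) for k in("z_map","vertical_fov","cx","cy","distortion","pose")})
s=observe();print(s["ee_pos"],s["eef_rot"])
print("row",g[167,245:285]); print("row",g[163,245:285])
E
```

```text
pad [ 0.562  -0.1949  0.08  ] (array([ 0.563, -0.195]), (77.34252166748047, 76.39338684082031), 74.69393157958984)
deck (array([ 0.5497, -0.2482]), (245.81814575195312, 153.7584228515625), 73.989013671875)
[ 0.5396 -0.2699  0.079 ]
[ 0.5337 -0.3034  0.3078] [-1.56    0.2173 -0.218 ]
row [140 141 141 139 139 143 148 150 151 151 151 151 151 150 151 151 151 151
 151 151 150 145 121  74  41  39  41  43  62  94 124 135 138 138 137 138
 138 137 138 138]
row [140 140 140 139 139 138 142 147 150 151 150 150 150 151 151 151 151 151
 151 150 147 134  99  59  42  41  49  67  98 123 134 136 137 136 137 137
 137 137 137 137]
```

View pics/w4c.png

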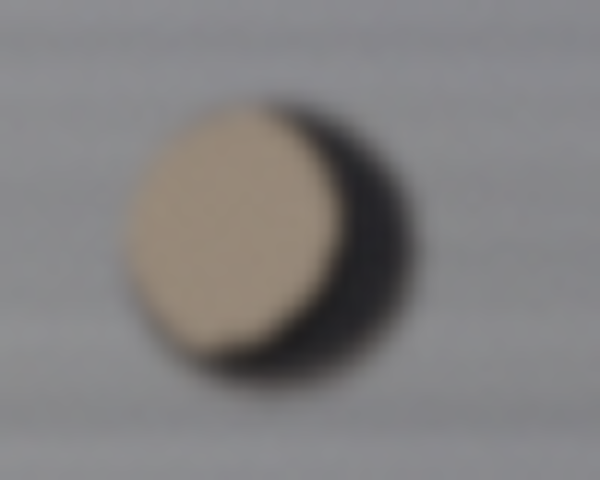

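```bash
python3 - <<'E'
from fit import *
c=dict(np.load("w4.npz"))
y=np.array([np.cos(np.radians(74)),np.sin(np.radians(74)),0]);x=np.array([y[1],-y[0],0])
lh=pts(c,[[262.4,168.1],[250.4,168],[274.3,168],[262.4,156],[262.4,180.3]],.08);print(lh,"spans",np.linalg.norm(lh[1]-lh[2]),np.linalg.norm(lh[3]-lh[4]))
de=pts(c,[[268.3,166.5]],.072)[0]
print("leaf along y",lh[0]@y,"deck edge",de@y,"deck hole along y",de@y-.0135,"offset",lh[0]@y-de@y+.0135)
print("pad-110",np.array([.5625,-.195,.08])-.11*y,"deckctr-60",np.array([.5497,-.2482,.072])-.06*y, "along",(np.array([.5497,-.2482,.072])-.06*y)@y)
dh=lh[0]-y*(lh[0]@y-de@y+.0135);print("deck hole",dh)
# pin tip in picture: tip pixel assumed (260,212)
M=c["pose"]
print(proj(c,[[.5337,-.3034,.212],[.5337,-.3034,.213+.06]]))
E
```

```text
[[ 0.5323 -0.2996  0.08  ]
 [ 0.5285 -0.3125  0.08  ]
 [ 0.5359 -0.2867  0.08  ]
 [ 0.5191 -0.2958  0.08  ]
 [ 0.546  -0.3034  0.08  ]] spans 0.026792052131473638 0.027854353642264823
leaf along y -0.14122025542387867 deck edge -0.13439333657094957 deck hole along y -0.14789333657094958 offset 0.006673081147070896
pad-110 [ 0.5322 -0.3007  0.08  ] deckctr-60 [ 0.5332 -0.3059  0.072 ] along -0.14706729843928631
deck hole [ 0.5305 -0.306   0.08  ]
[[259.4303 211.8913]
 [259.4259 251.5569]]
```

carry_out:
  claw: [0.02,0.02,0.02,0.02,0.02,0.02,0.02,0.02,0.02,0.02]
  travel:
    - [-0.002,0.03,-0.002]
    - [-0.0024,0.07,-0.002]
    - [-0.0024,0.1,-0.002]
    - [-0.0024,0.115,-0.002]
    - [-0.0024,0.123,-0.002]
    - [-0.0024,0.131,-0.002]
    - [-0.0024,0.139,-0.002]
    - [-0.0024,0.147,-0.002]
    - [-0.0024,0.147,-0.002]
    - [-0.0024,0.147,-0.002]
  angular:
    - [0,0,0]
    - [0,0,0]
    - [0,0,0]
    - [0,0,0]
    - [0,0,0]
    - [0,0,0]
    - [0,0,0]
    - [0,0,0]
    - [0,0,0]
    - [0,0,0]

```text
time_s: 11.9
ee_pos: [0.5307, -0.3059, 0.1605]
eef_rot: [-1.56, 0.219, -0.219]
force: [0.8, -0.1, -2.4]
finger_gap: 0.335
```

carry_out:
  claw: [0.02,0.02,0.02,0.02,0.02,0.02,0.02]
  travel:
    - [0,0.005,0]
    - [0,0.01,0]
    - [0,0.015,0]
    - [0,0.02,0]
    - [0,0.025,0]
    - [0,0.03,0]
    - [0,0.03,0]
  angular:
    - [0,0,0]
    - [0,0,0]
    - [0,0,0]
    - [0,0,0]
    - [0,0,0]
    - [0,0,0]
    - [0,0,0]

```text
time_s: 12.6
ee_pos: [0.5303, -0.3056, 0.1292]
eef_rot: [-1.559, 0.22, -0.218]
force: [-0.5, 0.9, -3.8]
finger_gap: 0.338
```

carry_out:
  claw: [0.02,0.02,0.02,0.02,0.02,0.02]
  travel:
    - [0,0.004,0]
    - [0,0.008,0]
    - [0,0.011,0]
    - [0,0.014,0]
    - [0,0.0155,0]
    - [0,0.0155,0]
  angular:
    - [0,0,0]
    - [0,0,0]
    - [0,0,0]
    - [0,0,0]
    - [0,0,0]
    - [0,0,0]

```text
time_s: 13.2
ee_pos: [0.5306, -0.306, 0.1156]
eef_rot: [-1.561, 0.219, -0.219]
force: [-2.8, 3.2, 5.5]
finger_gap: 0.337
```

carry_out:
  claw: [0.02,0.02,0.06,0.06,0.06,0.06,0.06,0.06,0.06,0.06,0.06,0.06,0.06]
  travel:
    - [0,0.0015,0]
    - [0,0.0015,0]
    - [0,0,0]
    - [0,0,0]
    - [0,0,0]
    - [0,-0.01,0]
    - [0,-0.03,0]
    - [0,-0.07,0]
    - [0,-0.11,0]
    - [-0.03,-0.15,0]
    - [-0.04,-0.18,0]
    - [-0.04,-0.18,0]
    - [-0.04,-0.18,0]
  angular:
    - [0,0,0]
    - [0,0,0]
    - [0,0,0]
    - [0,0,0]
    - [0,0,0]
    - [0,0,0]
    - [0,0,0]
    - [0,0,0]
    - [0,0,0]
    - [0,0,0]
    - [0,0,0]
    - [0,0,0]
    - [0,0,0]

```text
time_s: 14.5
ee_pos: [0.4922, -0.2948, 0.2954]
eef_rot: [-1.561, 0.218, -0.22]
force: [-0.4, -0.0, -0.6]
finger_gap: 0.701
```

```bash
python3 - <<'E'
from fit import *
c=cam("wrist");save(c,"w5.png");im=c["img"].astype(int);g=im.max(2)
uv,p=cloud(c);X=np.zeros(im.shape);X[uv[:,1],uv[:,0]]=p
r,gg=im[...,0],im[...,1]
near=(X[...,0]>.45)&(X[...,0]<.62)&(X[...,1]<-.22)
m=(r>1.6*gg)&(r>80)&near
print("handle",X[m].max(0),np.percentile(X[m][:,2],95),"top",np.median(X[m&(X[...,2]>.13)],0))
m=(g<60)&(abs(X[...,2]-.08)<.012)&(X[...,0]>.5)&(X[...,0]<.62)&(X[...,1]>-.245)&(X[...,1]<-.15)
b=max(blobs(m),key=lambda x:x[1])[0];q=pts(c,np.argwhere(b)[:,::-1],.08);print("pad",q.mean(0),rect(q))
y=np.array([np.cos(np.radians(74)),np.sin(np.radians(74)),0])
print("expected pad",np.array([.5305,-.306,.08])+.11*y)
c=cam("scene");im=c["img"].astype(int);r,gg=im[...,0],im[...,1]
uv,p=cloud(c);X=np.zeros(im.shape);X[uv[:,1],uv[:,0]]=p
m=(r>1.5*gg)&(r>80)&(X[...,0]>.48)&(X[...,0]<.6)&(X[...,1]<-.25)&(X[...,2]>.09);print("scene handle",m.sum(),X[m].max(0))
c=cam("top");im=c["img"].astype(int);r,gg=im[...,0],im[...,1]
uv,p=cloud(c);X=np.zeros(im.shape);X[uv[:,1],uv[:,0]]=p
m=(X[...,0]>.48)&(X[...,0]<.62)&(abs(X[...,1])<.07)&(X[...,2]>.05)
print("bottle",m.sum(),rect(X[m]) if m.any() else 0)
m&=(r>1.8*gg)&(r>70);print("cap",m.sum(),pts(c,np.argwhere(m)[:,::-1],.16).mean(0) if m.any() else 0)
plan([.537,-.007,.28],74)
E
```

```text
handle [ 0.5603 -0.2461  0.1368] 0.13594864927327494 top [ 0.5307 -0.3064  0.1349]
pad [ 0.5603 -0.2     0.08  ] (array([ 0.5613, -0.2004]), (76.97421264648438, 77.68781280517578), 81.65135192871094)
expected pad [ 0.5608 -0.2003  0.08  ]
scene handle 355 [ 0.5491 -0.291   0.1398]
bottle 341 (array([ 0.5354, -0.0059]), (54.67123031616211, 54.63884735107422), 46.70475387573242)
cap 81 [ 0.5344 -0.0077  0.16  ]
travel [-0.0361  0.0139  0.2888] ang [-0.0012  0.0006 -0.0023] t 14.65 at [ 0.4923 -0.2946  0.2934] F [ 0.2087 -0.1297  0.1471] gap 0.7021518954210948
```

View pics/w5.png

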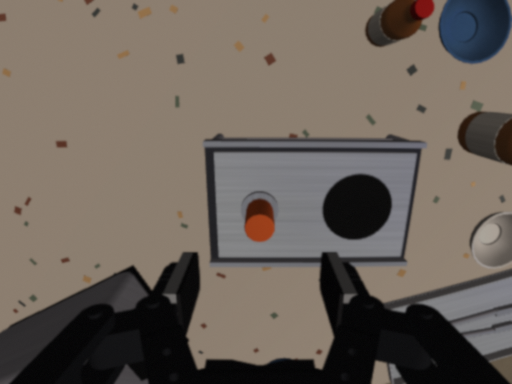

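The pin is home: handle top at 0.136 m and pad at its aligned place. On to the bottle.

carry_out:
  claw: [0.06,0.06,0.06,0.06,0.06,0.06,0.06,0.06,0.06,0.06]
  travel:
    - [0,0,0.03]
    - [-0.008,0,0.07]
    - [-0.015,0,0.115]
    - [-0.02,0,0.16]
    - [-0.028,0,0.205]
    - [-0.032,0,0.25]
    - [-0.037,0.005,0.28]
    - [-0.037,0.009,0.2885]
    - [-0.037,0.009,0.2885]
    - [-0.037,0.009,0.2885]
  angular:
    - [0,0,0]
    - [0,0,0]
    - [0,0,0]
    - [0,0,0]
    - [0,0,0]
    - [0,0,0]
    - [0,0,0]
    - [0,0,0]
    - [0,0,0]
    - [0,0,0]

```text
time_s: 15.65
ee_pos: [0.5361, -0.0082, 0.2853]
eef_rot: [-1.56, 0.22, -0.218]
force: [-0.2, -1.0, 0.6]
finger_gap: 0.707
```

```bash
python3 - <<'E'
from fit import *
c=cam("wrist");save(c,"w6.png");im=c["img"].astype(int);r,gg=im[...,0],im[...,1]
uv,p=cloud(c);X=np.zeros(im.shape);X[uv[:,1],uv[:,0]]=p
m=(r>2*gg)&(r>70)&(X[...,2]>.155)&(X[...,2]<.17)&(abs(X[...,1])<.06)
for b,a,ce in blobs(m,50): q=pts(c,np.argwhere(b)[:,::-1],.16);print(a,ce,rect(q),X[b].mean(0))
plan([.536,-.007,.151],74)
E
```

```text
730 [262.0644 195.9192] (array([ 0.534 , -0.0061]), (25.262388229370117, 23.91786003112793), 74.00227355957031) [ 0.5343 -0.0057  0.159 ]
travel [-0.0005  0.1346  0.0014] ang [ 0.0003 -0.0009 -0.0005] t 15.7 at [ 0.5361 -0.0085  0.2856] F [ 0.0947 -0.2849 -0.1034] gap 0.7044907338340547
```

carry_out:
  claw: [0.06,0.06,0.06,0.06,0.06,0.06,0.015,0.015,0.015,0.015,0.015,0.015,0.015]
  travel:
    - [-0.002,0.03,0.002]
    - [-0.0024,0.07,0.002]
    - [-0.0024,0.1,0.002]
    - [-0.0024,0.12,0.002]
    - [-0.0024,0.1325,0.002]
    - [-0.0024,0.1325,0.002]
    - [-0.0024,0.1325,0.002]
    - [-0.0024,0.1325,0.002]
    - [-0.0024,0.1325,0.002]
    - [-0.0024,0.1325,0.002]
    - [-0.0024,0.1325,0.002]
    - [-0.0024,0.1325,0.002]
    - [-0.0024,0.1325,0.002]
  angular:
    - [0,0,0]
    - [0,0,0]
    - [0,0,0]
    - [0,0,0]
    - [0,0,0]
    - [0,0,0]
    - [0,0,0]
    - [0,0,0]
    - [0,0,0]
    - [0,0,0]
    - [0,0,0]
    - [0,0,0]
    - [0,0,0]

```text
time_s: 17.0
ee_pos: [0.5348, -0.005, 0.1545]
eef_rot: [-1.561, 0.217, -0.221]
force: [-0.8, -1.7, 6.3]
finger_gap: 0.289
```

```bash
python3 - <<'E'
from fit import *
plan([.534+.5605-.5343,-.2003,.30],74)
E
```

```text
travel [ 0.0785 -0.1452 -0.1809] ang [0.0004 0.0005 0.0027] t 17.0 at [ 0.5348 -0.005   0.1545] F [-0.7532 -1.7155  6.2581] gap 0.2889798061840571
```

carry_out:
  claw: [0.015,0.015,0.015,0.015,0.015,0.015,0.015,0.015,0.015,0.015,0.015,0.015,0.015,0.015,0.015,0.015,0.015,0.015]
  travel:
    - [0,-0.01,0]
    - [0,-0.03,0]
    - [0,-0.055,0]
    - [0,-0.08,0]
    - [0,-0.1,0]
    - [0,-0.115,0]
    - [0.004,-0.115,-0.01]
    - [0.014,-0.115,-0.03]
    - [0.024,-0.115,-0.055]
    - [0.034,-0.115,-0.08]
    - [0.045,-0.115,-0.105]
    - [0.056,-0.115,-0.13]
    - [0.066,-0.115,-0.152]
    - [0.073,-0.115,-0.168]
    - [0.077,-0.115,-0.178]
    - [0.0785,-0.115,-0.181]
    - [0.0785,-0.115,-0.181]
    - [0.0785,-0.115,-0.181]
  angular:
    - [0,0,0]
    - [0,0,0]
    - [0,0,0]
    - [0,0,0]
    - [0,0,0]
    - [0,0,0]
    - [0,0,0]
    - [0,0,0]
    - [0,0,0]
    - [0,0,0]
    - [0,0,0]
    - [0,0,0]
    - [0,0,0]
    - [0,0,0]
    - [0,0,0]
    - [0,0,0]
    - [0,0,0]
    - [0,0,0]

```text
time_s: 18.8
ee_pos: [0.5599, -0.1994, 0.2684]
eef_rot: [-1.559, 0.218, -0.218]
force: [0.6, 0.4, -3.6]
finger_gap: 0.289
```

```bash
python3 - <<'E'
from fit import *
c=cam("scene");save(c,"s7.png")
plan([.5605,-.2003,.2355],74)
E
```

```text
travel [ 0.0008  0.0329 -0.0008] ang [-0.0002  0.0015 -0.0001] t 18.85 at [ 0.5599 -0.1993  0.2684] F [-0.1357 -0.4148 -4.1474] gap 0.28353045516479014
```

View pics/s7.png

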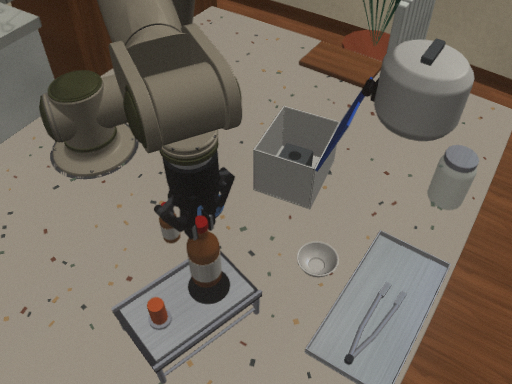

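The bottle hangs upright over the pad at (205,285). The lid is open and the pin is seated at (158,312). Lowering the bottle.

carry_out:
  claw: [0.015,0.015,0.015,0.015,0.015,0.015,0.015,0.015]
  travel:
    - [0.001,0.008,-0.001]
    - [0.001,0.016,-0.001]
    - [0.001,0.023,-0.001]
    - [0.001,0.028,-0.001]
    - [0.001,0.031,-0.001]
    - [0.001,0.033,-0.001]
    - [0.001,0.034,-0.001]
    - [0.001,0.034,-0.001]
  angular:
    - [0,0,0]
    - [0,0,0]
    - [0,0,0]
    - [0,0,0]
    - [0,0,0]
    - [0,0,0]
    - [0,0,0]
    - [0,0,0]

```text
time_s: 19.65
ee_pos: [0.5607, -0.2015, 0.2346]
eef_rot: [-1.56, 0.218, -0.219]
force: [-0.1, 0.1, -2.6]
finger_gap: 0.287
```

carry_out:
  claw: [0.015,0.015,0.015]
  travel:
    - [0,0.0005,0]
    - [0,0.001,0]
    - [0,0.001,0]
  angular:
    - [0,0,0]
    - [0,0,0]
    - [0,0,0]

```text
time_s: 19.95
ee_pos: [0.5609, -0.2017, 0.2345]
eef_rot: [-1.561, 0.217, -0.221]
force: [-1.4, -0.3, 5.1]
finger_gap: 0.285
```

In contact. Releasing, then going straight up and away.

carry_out:
  claw: [0.03,0.045,0.06,0.06,0.06,0.06,0.06,0.06,0.06,0.06,0.06,0.06,0.06,0.06,0.06]
  travel:
    - [0,0,0]
    - [0,0,0]
    - [0,0,0]
    - [0,0,0]
    - [0,0,0]
    - [0,-0.01,0]
    - [0,-0.03,0]
    - [0,-0.06,0]
    - [0,-0.09,0]
    - [-0.03,-0.1,0]
    - [-0.07,-0.1,0]
    - [-0.11,-0.1,0]
    - [-0.11,-0.1,0]
    - [-0.11,-0.1,0]
    - [-0.11,-0.1,0]
  angular:
    - [0,0,0]
    - [0,0,0]
    - [0,0,0]
    - [0,0,0]
    - [0,0,0]
    - [0,0,0]
    - [0,0,0]
    - [0,0,0]
    - [0,0,0]
    - [0,0,0]
    - [0,0,0]
    - [0,0,0]
    - [0,0,0]
    - [0,0,0]
    - [0,0,0]

```text
time_s: 21.45
ee_pos: [0.4556, -0.1716, 0.3337]
eef_rot: [-1.56, 0.218, -0.22]
force: [0.8, 0.3, 0.3]
finger_gap: 0.701
```

```bash
python3 - <<'E'
from fit import *
st()
for n in("wrist","scene","top"):
    c=cam(n);save(c,n+"8.png");im=c["img"].astype(int);r,gg,b=im[...,0],im[...,1],im[...,2]
    uv,p=cloud(c);X=np.zeros(im.shape);X[uv[:,1],uv[:,0]]=p
    near=(X[...,0]>.48)&(X[...,0]<.65)&(X[...,1]<-.13)&(X[...,1]>-.27)&(X[...,2]>.2)&(X[...,2]<.26)
    m=near&(r>1.8*gg)&(r>60);print(n,"cap",m.sum(),X[m].mean(0) if m.any() else 0,X[m].max(0) if m.any() else 0)
    m=(r>1.5*gg)&(r>80)&(X[...,0]>.5)&(X[...,0]<.56)&(X[...,1]<-.28)&(X[...,2]>.12);print(" pin top",X[m].max(0) if m.any() else 0)
    m=(b>1.6*r)&(b>50)&(X[...,0]>.5)&(X[...,1]>.1)&(X[...,2]>.13);print(" lid top",X[m].max(0) if m.any() else 0)
    for d in look_for(c,"bowl_a")[:2]:print(" bowl",d["score"],pts(c,[d["bbox"][:2]],.02))
a=cv2.imread("pics/scene8.png")[80:380,90:410];b=cv2.imread("pics/wrist8.png")
cv2.imwrite("pics/f.png",np.hstack([cv2.resize(a,(400,384)),cv2.resize(b,(400,384))]))
E
```

```text
21.45 [ 0.4556 -0.1716  0.3337] [[0.9613915357086961, 0.0008969834070390592, 0.2751826856625297], [-0.27518227833557896, -0.0005520854216879423, 0.9613919122250442], [0.001014276941982667, -0.9999994453110735, -0.0002839363138207318]] [0.7755 0.2696 0.2859] 0.7014827957849286 [-0.604   0.2188  1.3014  0.0001  1.6203 -1.896 ]
wrist cap 693 [ 0.5593 -0.2003  0.2349] [ 0.573  -0.1886  0.2412]
 pin top [ 0.5374 -0.2923  0.1376]
 lid top 0
 bowl 0.9 [[0.6983 0.0059 0.02  ]]
 bowl 0.55 [[ 0.3998 -0.0055  0.02  ]]
scene cap 222 [ 0.5651 -0.2037  0.2371] [ 0.5757 -0.1895  0.2422]
 pin top [ 0.5482 -0.2918  0.1399]
 lid top [0.654  0.3233 0.3226]
 bowl 0.81 [[ 0.3985 -0.0107  0.02  ]]
 bowl 0.59 [[0.6945 0.0076 0.02  ]]
top cap 69 [ 0.5626 -0.2012  0.2397] [ 0.573  -0.1901  0.2446]
 pin top [ 0.5442 -0.3077  0.1406]
 lid top [0.6504 0.3191 0.2985]
 bowl 0.58 [[0.6845 0.0022 0.02  ]]
```

View pics/f.png

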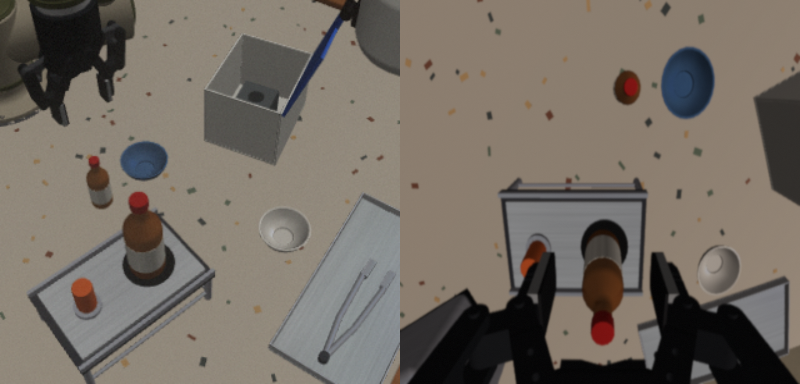

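The final picture shows the bottle upright and centred on the pad, the pin seated, the lid open, both bowls where they were and the arm clear of everything. Handing in.

```bash
python3 -c "
from bench import *
print(job_done())"
```

```text
the job is handed in; nothing more can be done
None
```

The job is done and handed in; the last reading before that was about 21.5 s of the 72 s allowed. `job_done()` gives no verdict, so what follows is from my own checks.

- **Lid:** I swung it over past its balance point and released it. It still leans back open, with its top edge at about 0.32 m.
- **Pin:** I lifted it out and put its point through both holes while the leaf was about 6.7 mm out of line, then drove it home. Afterwards the handle top read 0.136 m, the height expected when fully home. The pad was within 1 mm of its aligned place.
- **Bottle:** The large bottle stands upright on the pad, with its cap top at about 0.24 m and its centre 1–6 mm from the pad's centre. That spread is the disagreement between the three cameras.
- **Bowls:** Both are still in place in the last picture. The position readings varied by up to about 1 cm between cameras and showed no sign of movement. The top camera's network found only one bowl in the last check.
- **Forces:** The forces read at the end of each move stayed at about 12 N or less. The arm was clear of everything when I handed in.

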